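Lock the phone away for study time

TASK

Put the phone away for study time: lay it gently and flat inside the open lock box (never drop it in from above), shut the box's lid over it, and then, with the lid shut, press the round key on the box's side panel firmly until it registers and keep it held down for a good second, without crushing the key. Press no other key on that panel and leave everything else on the desk where it is.

Things in the scene. Friction and masses are not known exactly. Their poses are not given: they have to be found in the camera images.
- phone: the phone to put away: a flat black slab lying screen up on the desk, 146 mm long (its x), 64 mm wide (its y), 9 mm thick (z up), about 0.19 kg; origin at the centre of its underside. The thicker black slab nearby is a power bank.
- phone_mid (a point): the middle of the phone, 4.5 mm above the centre of its underside
- lock_box: white phone lock box, fixed to the desk on a dark foot 3 to 20 mm high (varies): an open tray 190 mm long (its x), 150 mm wide (y), 50 mm high, with 5 mm walls and floor; origin at the centre of the tray's underside, on top of the foot. x points away from the robot to the lid's hinge, give or take the box's yaw; z up. Joined to its right side (-y) is the side panel
- panel (a point): centre of the side panel's flat top, 115 mm to -y of the box's origin and 40 mm above it. The panel is 190 mm long (box x) and 80 mm wide; three dark key pads lie on it in a row along the box's x, at -60, 0 and +60 mm from here; which key is at which place varies
- lid (a joint): the lid's angle in rad: 0 shut, level on the tray's rim; it starts open at about 1.8 (its stop), leaning a little back from vertical (1.57). 0.2 kg, turns easily; falls softly shut by itself (in about 1 s) once pushed forward below about 1.5; beyond that it falls back open. It does not latch
- lid_hinge (a point): centre of the lid's hinge line, which runs along the box's y at the tray's far rim: 95 mm along x from the box's origin, 50.5 mm above it. The lid is a flat panel 190 mm long from the hinge, 150 mm wide, 8 mm thick, white with a clear window
- lid_edge (a point): centre of the lid's free edge, 190 mm from the hinge; on top when the lid stands open, about 235 mm above the box's origin
- lock_key: round membrane key (lock key), a dark rubber disc 36 mm across; origin on its axis, level with the panel's top, z up. How far the disc stands above this varies from 3 to 8 mm and is not measured: feel for it. It then gives only 1.5 mm to its hard stop, stiffly (10 N per mm), no click. It registers while pressed with over 8 N (aim for 10 to 15 N) and is crushed by over 30 N
- square_key: another key, a square pad 30 x 30 x 3 mm, not to be pressed (4 N or more counts); origin at the centre of its underside
- bar_key: another key, an oblong pad 18 x 46 x 3 mm, not to be pressed (4 N or more counts); origin at the centre of its underside
- power_bank: bystander: a thick black slab, 120 x 64 x 24 mm, lying near the phone; origin under its centre
- mug: bystander: white mug, 82 mm across, 90 mm high; origin under its centre
- glasses_case: bystander: black spectacle case, 160 x 62 x 36 mm; origin under its centre
- stapler: bystander: grey stapler, 140 x 36 x 53 mm; origin under its centre
- notebook: bystander: grey notebook, 150 x 212 x 17 mm; origin under its centre
- pen_pot: bystander: dark steel pot with pens, 80 mm across, 160 mm high with the pens; origin under its centre
- highlighter: bystander: white highlighter pen, 130 x 22 x 14 mm; origin near its centre
Not all that is in view belongs to the job. Leave any pink or purple look-alike of the phone alone.

How it is judged:
By the outcome, as a careful person would: the job done as asked, in the order asked, and still so for the second after the job is handed in, with the robot touching nothing.
It also fails if it takes over 72 s, if anything falls off the work surface, if the arm or the gripper's body presses on something with over 40 N, if the wrist force passes 120 N, or if a joint passes its speed limit or range.

ROBOT

A 6-joint arm with a two-finger parallel gripper is mounted at the origin on the work surface. World frame = base frame: x ahead of the robot, y to its left, z up, the work surface at z = 0. Lengths are in mm, angles in rad, forces in N, time in s.
With the tool pointing down it reaches from about 275 to 750 mm from the base axis. Payload 10.2 kg.
Tool frame: the origin (TCP) lies between the finger pads; the fingertips stand ctrl.tips_ahead ahead of it and the grasp point (between the pads) lies 8 mm behind it (ctrl.tips_ahead is the distance from the TCP to the fingertips, in mm); z points along the fingers, y is the direction in which the jaws open and shut (so a half turn about z gives the same grasp; the last joint's range is limited). The gripper opens to 85 mm and grips with 20 to 120 N. Pads are 22 mm wide; open, the fingers measure 114 mm over their backs; the gripper's body (76 mm by 85 mm) begins 54 mm behind the grasp point. The pads swing forward as they close: fully open they stand 13 mm farther back than shut.
Start: joints at [-1.506, 0.313, 1.498, -0, 1.331, -0.223], TCP at [149.005, -503.417, 242.294] pointing down, gripper open.
Joint ranges: [-2.94, 2.94], [-0.97, 2.17], [0.19, 2.56], [-1.23, 4.37], [0.02, 3.11], [-2.88, 2.88]. Speed limits (rad/s): [2.39, 2.39, 3.01, 3.14, 3.14, 3.14].

INTERFACE

Orientations are given as a unit quaternion [w, x, y, z].
In Python, from rig import ctrl gives the robot as it stands. The module is installed in compiled form; this text tells all that it offers.
- The arm moves only by the tool move_arm, never from a script. Its argument "motion" is a list of rows, each an object with "offset": the shift along the tool's x, y, z in m, a list of three; "angular": the turn, a rotation vector about the tool's x, y, z in degrees, a list of three; "jaw": the finger opening in m, from 0 to 0.0854. In form: [{"offset": [tx, ty, tz], "angular": [ax, ay, az], "jaw": jaw}, ...]. A call has 1 to 5 rows; each row is the pose to reach, as a shift and turn from the pose commanded when the call began, along the tool's axes at that moment; what a row does not reach only later rows make up. A row lasts 1/8 s, in which the tool goes at most 62.5 mm and 10.7 degrees, less where a joint would pass 70% of its speed; a pose out of reach is approached as far as the arm can. A call with a gripper value outside its range is refused whole. The fingers move at their own pace and stop on an object; "squeeze" is the grip in N (left out, the last holds). Time passes only in rows, so rows that repeat a pose let the fingers close. It gives the time, the measured TCP pose, the force and the opening at its end, in the units of the state.
- ctrl.sense(): the state, without advancing time (a new reading comes with each control period).
- ctrl.capture(name): name is "scene" or "top" or "wrist"; returns a dict with "img" (400x640x3 uint8, red, green, blue), "intrinsics" (3x3 intrinsics, pixels), "rvec" (rotation vector, rad) and "tvec" (3), from world to camera coordinates, as OpenCV has them. Camera axes: x right, y down, z forward; pixel columns grow to the right and rows downward; lengths in mm; the calibration is good to about 2 mm. A picture is of the moment at which its call begins. There is no depth.
- ctrl.finish_job(): hands the job in, once; it reports no verdict.
The state is a dict: "time_s": time; "joints": joint angles; "dq": joint speeds; "tau": joint torques, N m; "eef_pos": TCP position; "ee_rot": TCP orientation; "force": force on the tool from outside, world axes, zero at the start; "wrist_torque": the same for the moment, N m; "grip_width": opening from 0.0 (shut) to 1.0 (fully open).
Only numpy, scipy, OpenCV 4.12 (cv2) and the standard library are available. Lean on these libraries where they do the work, as an engineer would, in place of code of your own. Each camera call takes 0.05 s, during which the arm holds its last target. There are 200 camera calls.

## Working session

There is one attempt and no reset: what is moved stays moved. The work goes in short steps, Python scripts to look and compute and a tool call to move; the robot and the scene stay as the last step left them, time stands still between calls to the robot, and variables do not carry over. Pictures are saved under pics/ and viewed, about 8 in all and at most 12, crops included, and the job is handed in when it is done.

Besides the shell and the picture viewer there is one more tool, called after "Call:" in YAML: its name, and indented under it one key for each argument. move_arm: Moves the arm, as the interface text tells. Its arguments: {"type":"object","properties":{"motion":{"type":"array","items":{"type":"object","properties":{"offset":{"type":"array","items":{"type":"number"}},"angular":{"type":"array","items":{"type":"number"}},"jaw":{"type":"number"}}}},"squeeze":{"type":"number"}},"required":["motion"]}

```bash
mkdir -p pics
cat > h.py <<'E'
import numpy as np, cv2
from scipy.spatial.transform import Rotation as R
from rig import ctrl
def cap(n,f=None):
    c=ctrl.capture(n)
    if f: cv2.imwrite(f'pics/{f}.png',c['img'][:,:,::-1])
    return c
def ray(c,uv):
    Rm=cv2.Rodrigues(np.array(c['rvec'],float))[0];t=np.array(c['tvec'],float).reshape(3)
    d=np.linalg.inv(np.array(c['intrinsics']))@np.array([uv[0],uv[1],1.]);return -Rm.T@t,Rm.T@d
def onz(c,uv,z):
    o,d=ray(c,uv);return o+d*(z-o[2])/d[2]
def proj(c,p):
    return cv2.projectPoints(np.array(p,float).reshape(-1,3),np.array(c['rvec'],float),np.array(c['tvec'],float),np.array(c['intrinsics'],float),None)[0].reshape(-1,2)
def tool(p):  # world target -> tool-frame shift from measured pose
    s=ctrl.sense();q=s['ee_rot'];M=R.from_quat([q[1],q[2],q[3],q[0]])
    return M.inv().apply(np.array(p)-s['eef_pos']),M
E
python3 - <<'E'
from h import *
a=cap('scene','s0');b=cap('top','t0')
import pickle;pickle.dump((a,b),open('c0.pkl','wb'))
s=ctrl.sense();print(s,ctrl.tips_ahead)
for c in(a,b):print(ray(c,(320,200)),c['intrinsics'])
E
```

```text
{'time_s': 0.1, 'joints': array([-1.50640921e+00,  3.13394334e-01,  1.49832820e+00,  2.53469292e-05,
        1.33102809e+00, -2.23381091e-01]), 'dq': array([-0.00043815, -0.00193238,  0.00032999, -0.00068976,  0.00165073,
        0.00048064]), 'tau': array([ 2.95822530e-03, -4.12891209e+01, -2.60143822e+01, -1.70271296e-04,
        3.01156411e-03,  2.25144191e-05]), 'eef_pos': array([ 148.99165242, -503.19518018,  241.8045436 ]), 'ee_rot': array([-5.76181951e-04,  9.89666795e-01,  1.43385146e-01,  5.82496337e-05]), 'force': array([1.11205379, 0.98322191, 1.14156031]), 'wrist_torque': array([-0.00408133,  0.01343617, -0.0183095 ]), 'grip_width': 0.9980321487753747} 11.0
(array([1528.74427354,  377.61337555, 1192.74133565]), array([-0.64759306, -0.25485565, -0.71820345])) [[498.45035636   0.         325.44115029]
 [  0.         498.45035636 197.49766133]
 [  0.           0.           1.        ]]
(array([ 314.36383728,  -19.04317545, 1088.75948621]), array([ 1.76543699e-01, -4.57722666e-04, -9.84320876e-01])) [[396.28510951   0.         320.50272898]
 [  0.         396.28510951 197.09154795]
 [  0.           0.           1.        ]]
```

View pics/t0.png

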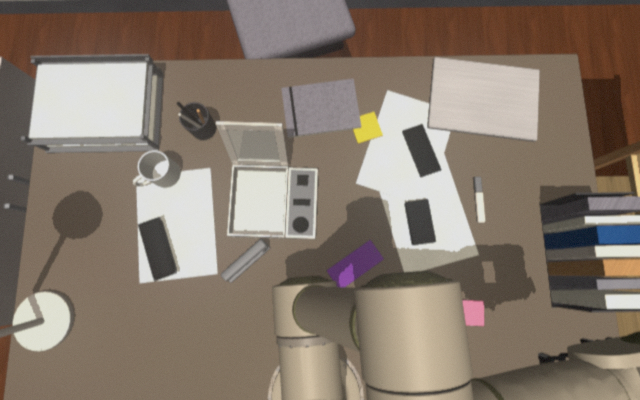

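View pics/s0.png

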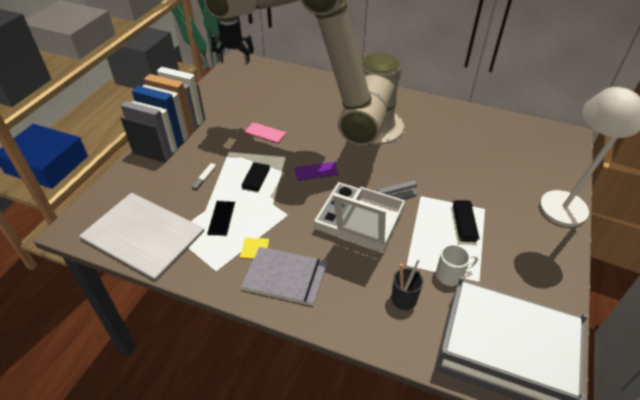

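The top view shows two black slabs, at (421,150) and (420,222). The box tray is at (260,200), with the round key nearest the robot at (301,225), the bar at (301,202) and the square at (302,180). The glasses case is at (157,248).

Run:
```python
from h import *
import pickle
a,b=pickle.load(open('c0.pkl','rb'))
g=cv2.cvtColor(b['img'],cv2.COLOR_RGB2GRAY)
m=(g<45).astype(np.uint8)
cs,_=cv2.findContours(m,cv2.RETR_EXTERNAL,cv2.CHAIN_APPROX_NONE)
for c in cs:
    r=cv2.minAreaRect(c)
    if cv2.contourArea(c)>60 and 130<r[0][0]<500 and 100<r[0][1]<280:
        for z in (9,24):
            P=np.array([onz(b,p,z) for p in cv2.boxPoints(r)])[:,:2]
            print(z,np.round(r[0]),P.mean(0).round(1),[round(np.linalg.norm(P[i]-P[i+1])) for i in (0,1)],[np.degrees(np.arctan2(*(P[i+1]-P[i])[::-1])).round(1) for i in(0,1)])
x=cv2.resize(b['img'][110:250,210:330],None,fx=5,fy=4.2,interpolation=cv2.INTER_CUBIC)
x=cv2.resize(b['img'][110:250,215:325],None,fx=4.2,fy=4.2,interpolation=cv2.INTER_CUBIC)
cv2.imwrite('pics/t0c.png',x[:,:,::-1])
```

```text
(no output)
```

View pics/t0c.png

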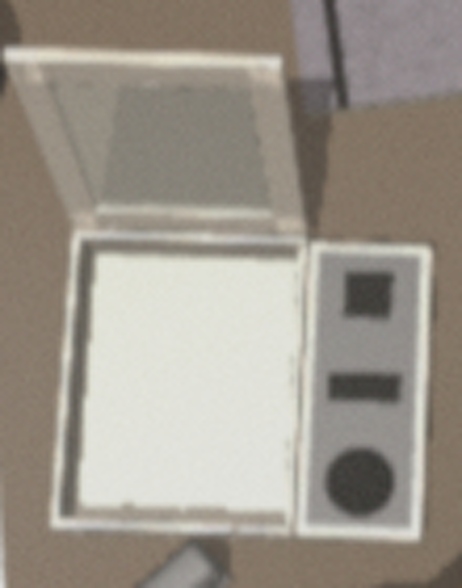

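The crop shows the box rim and panel corners clearly. The panel's outer corners are near (312,240), (432,245), (420,540) and (297,535) in crop pixels, and the round disc is at (360,482).

Run:
```python
from h import *
import pickle
a,b=pickle.load(open('c0.pkl','rb'))
g=cv2.cvtColor(b['img'],cv2.COLOR_RGB2GRAY)
print(g[150,421],g[222,420],g[225,301],g[225,312],g[248,157])
def rects(c,th,box,zs):
    g=cv2.cvtColor(c['img'],cv2.COLOR_RGB2GRAY)
    cs,_=cv2.findContours((g<th).astype(np.uint8),cv2.RETR_EXTERNAL,cv2.CHAIN_APPROX_NONE)
    for k in cs:
        r=cv2.minAreaRect(k)
        if cv2.contourArea(k)>60 and box[0]<r[0][0]<box[1] and box[2]<r[0][1]<box[3]:
            for z in zs:
                P=np.array([onz(c,p,z) for p in cv2.boxPoints(r)])[:,:2]
                print(z,np.round(r[0]),P.mean(0).round(1),[round(np.linalg.norm(P[i]-P[i+1])) for i in (0,1)],[np.degrees(np.arctan2(*(P[i+1]-P[i])[::-1])).round(1) for i in(0,1)])
rects(b,62,(380,460,110,250),(9,24))
print('scene');rects(a,62,(200,280,150,240),(9,24))
print('keys');rects(b,75,(285,320,170,240),(40+15,))
f=lambda x,y:(215+x/4.2-.4,110+y/4.2-.4)
for z in(43,50,60):
    P=np.array([onz(b,f(*p),z)for p in[(312,240),(432,245),(420,540),(297,535)]])
    print('panel',z,P.mean(0).round(1),[np.linalg.norm(P[i]-P[(i+1)%4]).round() for i in range(4)],np.degrees(np.arctan2(*(P[0]-P[3])[1::-1])),np.degrees(np.arctan2(*(P[1]-P[2])[1::-1])))
for z in(53,60,70):
    P=np.array([onz(b,f(*p),z)for p in[(75,232),(305,238),(297,532),(52,527)]])
    print('tray',z,P.mean(0).round(1),[np.linalg.norm(P[i]-P[(i+1)%4]).round() for i in range(4)],np.degrees(np.arctan2(*(P[0]-P[3])[1::-1])),np.degrees(np.arctan2(*(P[1]-P[2])[1::-1])))
for z in (46,60):print('disc',onz(b,f(360,482),z))
```

```text
67 68 63 162 63
scene
9 [221. 218.] [ 650.2 -306.1] [152, 62] [np.float64(-161.7), np.float64(91.2)]
24 [221. 218.] [ 661.3 -297.5] [150, 61] [np.float64(-161.7), np.float64(91.2)]
9 [255. 176.] [ 437.4 -292.5] [146, 66] [np.float64(-171.7), np.float64(76.6)]
24 [255. 176.] [ 451.2 -284.1] [144, 66] [np.float64(-171.7), np.float64(76.6)]
keys
55 [300. 224.] [435.5  32.7] [34, 34] [np.float64(-91.0), np.float64(179.3)]
panel 43 [497.7  29.9  43. ] [np.float64(78.0), np.float64(191.0), np.float64(77.0), np.float64(191.0)] -2.9952763054740466 -3.1905623592994092
panel 50 [496.5  29.6  50. ] [np.float64(77.0), np.float64(190.0), np.float64(77.0), np.float64(190.0)] -2.9952763054740466 -3.1905623592994083
panel 60 [494.7  29.1  60. ] [np.float64(77.0), np.float64(188.0), np.float64(76.0), np.float64(188.0)] -2.9952763054740466 -3.190562359299408
tray 53 [503.  145.1  53. ] [np.float64(148.0), np.float64(189.0), np.float64(153.0), np.float64(190.0)] -2.9981666649383545 -1.6390805091531773
tray 60 [501.7 144.   60. ] [np.float64(147.0), np.float64(187.0), np.float64(151.0), np.float64(188.0)] -2.9981666649383634 -1.639080509153182
tray 70 [499.9 142.4  70. ] [np.float64(146.0), np.float64(186.0), np.float64(150.0), np.float64(187.0)] -2.9981666649383643 -1.6390805091531817
disc [436.91520308  33.63644276  46.        ]
disc [435.26983889  32.92917069  60.        ]
```

Run:
```python
from h import *
import pickle
a,b=pickle.load(open('c0.pkl','rb'))
g=cv2.cvtColor(b['img'],cv2.COLOR_RGB2GRAY)
for th in(85,100):
    cs,_=cv2.findContours((g<th).astype(np.uint8),cv2.RETR_EXTERNAL,cv2.CHAIN_APPROX_NONE)
    for k in cs:
        r=cv2.minAreaRect(k)
        if cv2.contourArea(k)>400 and 380<r[0][0]<460 and 110<r[0][1]<260:
            for z in(9,24):
                P=np.array([onz(b,p,z) for p in cv2.boxPoints(r)])[:,:2]
                print(th,z,np.round(r[0]),P.mean(0).round(1),[round(np.linalg.norm(P[i]-P[i+1])) for i in (0,1)],[np.degrees(np.arctan2(*(P[i+1]-P[i])[::-1])).round(1) for i in(0,1)])
```

```text
85 9 [420. 222.] [ 443.4 -291.2] [64, 117] [np.float64(-80.6), np.float64(-173.6)]
85 24 [420. 222.] [ 441.6 -287.4] [63, 116] [np.float64(-80.6), np.float64(-173.6)]
85 9 [421. 150.] [ 647.  -308.2] [60, 141] [np.float64(-68.0), np.float64(-162.0)]
85 24 [421. 150.] [ 642.4 -304.2] [59, 139] [np.float64(-68.0), np.float64(-162.0)]
85 9 [458. 114.] [ 770.9 -421.5] [1108, 708] [np.float64(-91.1), np.float64(170.6)]
85 24 [458. 114.] [ 764.6 -415.9] [1093, 698] [np.float64(-91.1), np.float64(170.6)]
100 9 [420. 222.] [ 443.7 -291.4] [65, 119] [np.float64(-80.6), np.float64(-173.6)]
100 24 [420. 222.] [ 441.9 -287.6] [64, 117] [np.float64(-80.6), np.float64(-173.6)]
100 9 [421. 150.] [ 647.6 -308.2] [62, 142] [np.float64(-68.0), np.float64(-162.0)]
100 24 [421. 150.] [ 643.  -304.2] [61, 140] [np.float64(-68.0), np.float64(-162.0)]
100 9 [454. 156.] [ 662.  -402.7] [1130, 929] [np.float64(-91.1), np.float64(170.6)]
100 24 [454. 156.] [ 657.1 -397.3] [1114, 916] [np.float64(-91.1), np.float64(170.6)]
```

Call:
move_arm:
  motion:
    - {"offset": [0.053, -0.0046, 0], "jaw": 0.076}
    - {"offset": [0.107, -0.0092, 0.01], "jaw": 0.076}
    - {"offset": [0.16, -0.0138, 0.02], "jaw": 0.076}
    - {"offset": [0.214, -0.0184, 0.03], "jaw": 0.076}
    - {"offset": [0.267, -0.023, 0.03], "jaw": 0.076}

```text
schema error: expected keys offset, angular, jaw
```

Call:
move_arm:
  motion:
    - {"offset": [0.053, -0.0046, 0], "jaw": 0.076}
    - {"offset": [0.107, -0.0092, 0.01], "jaw": 0.076}
    - {"offset": [0.16, -0.0138, 0.02], "jaw": 0.076}
    - {"offset": [0.214, -0.0184, 0.03], "jaw": 0.076}
    - {"offset": [0.267, -0.023, 0.03], "jaw": 0.076}

```text
schema error: expected keys offset, angular, jaw
```

```bash
cat > ph.py <<'E'
from h import *
c=cap('wrist','w1');s=ctrl.sense();print(s['time_s'],s['eef_pos'],s['ee_rot'],s['grip_width'],s['force'],ctrl.tips_ahead)
g=cv2.cvtColor(c['img'],cv2.COLOR_RGB2GRAY)
cs,_=cv2.findContours((g<85).astype(np.uint8),cv2.RETR_EXTERNAL,cv2.CHAIN_APPROX_NONE)
for k in cs:
    if cv2.contourArea(k)<2000: continue
    P=np.array([onz(c,p,9)[:2] for p in k[:,0].astype(float)],np.float32)
    r=cv2.minAreaRect(P);print(k[:,0].min(0),k[:,0].max(0),r)
E
python3 ph.py
```

```text
0.15 [ 149.00653694 -503.23387351  241.89415873] [-4.64520637e-04  9.89663079e-01  1.43411198e-01  4.81691207e-05] 0.9955742642037809 [0.56343076 0.37521641 0.14017094] 11.0
[  0 202] [639 399] ((-26.863330841064453, -551.5108032226562), (297.3547058105469, 932.1460571289062), 16.531871795654297)
[452   0] [639 123] ((339.34771728515625, -713.1473388671875), (122.58056640625, 212.6949920654297), 15.262232780456543)
```

View pics/w1.png

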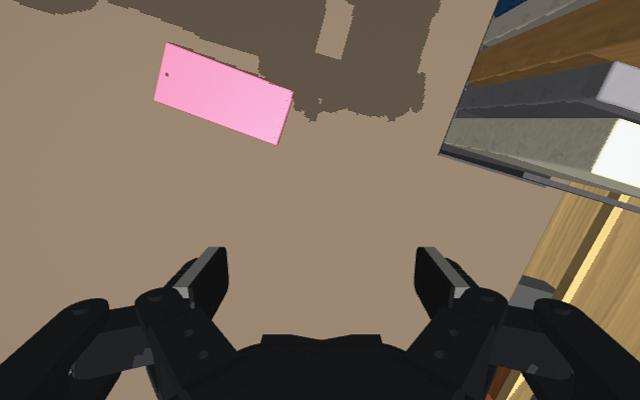

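The moves were refused because every row needs all three keys. This wrist picture is from the start pose and shows only the pink decoy at (225,95).

Call:
move_arm:
  motion:
    - {"offset": [0.053, -0.0046, 0], "angular": [0, 0, 0], "jaw": 0.076}
    - {"offset": [0.107, -0.0092, 0.01], "angular": [0, 0, 0], "jaw": 0.076}
    - {"offset": [0.16, -0.0138, 0.02], "angular": [0, 0, 0], "jaw": 0.076}
    - {"offset": [0.214, -0.0184, 0.03], "angular": [0, 0, 0], "jaw": 0.076}
    - {"offset": [0.267, -0.023, 0.03], "angular": [0, 0, 0], "jaw": 0.076}

```text
time_s: 0.78
eef_pos: [399.9, -404.4, 211.3]
ee_rot: [-0.001, 0.99, 0.143, -0.0]
force: [0.4, 0.2, 1.2]
grip_width: 0.893
```

Call:
move_arm:
  motion:
    - {"offset": [0.053, -0.0046, 0], "angular": [0, 0, 0], "jaw": 0.076}
    - {"offset": [0.107, -0.0092, 0.01], "angular": [0, 0, 0], "jaw": 0.076}
    - {"offset": [0.16, -0.0138, 0.02], "angular": [0, 0, 0], "jaw": 0.076}
    - {"offset": [0.214, -0.0184, 0.03], "angular": [0, 0, 0], "jaw": 0.076}
    - {"offset": [0.237, -0.023, 0.03], "angular": [0, 0, 0], "jaw": 0.076}

```text
time_s: 1.4
eef_pos: [620.9, -314.3, 180.3]
ee_rot: [-0.001, 0.99, 0.144, -0.001]
force: [-0.2, -0.2, 0.7]
grip_width: 0.894
```

```bash
python3 ph.py
```

```text
1.45 [ 622.25058301 -313.17498091  180.6742628 ] [-8.87645509e-04  9.89423127e-01  1.45055338e-01 -1.92557485e-04] 0.89019100037662 [1.7177563  0.94476032 0.5408038 ] 11.0
[ 0 83] [639 399] ((539.19482421875, -334.4810791015625), (361.2080383300781, 775.4357299804688), 16.72823143005371)
[290  77] [357 227] ((649.073486328125, -309.28265380859375), (144.24559020996094, 62.188751220703125), 18.300771713256836)
```

View pics/w1.png

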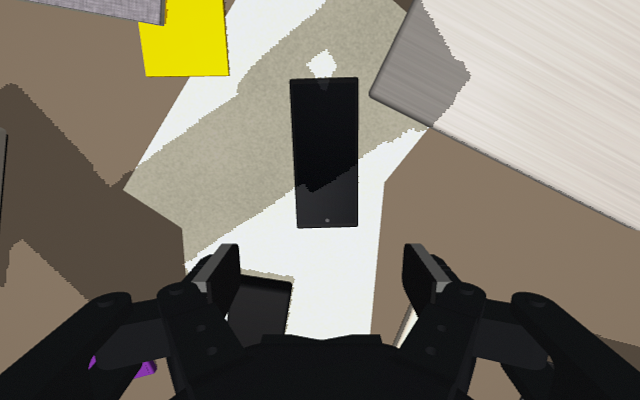

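The phone is centred in the wrist view at (325,152), measures 144x62 mm and lies clear of its neighbours.

Call:
move_arm:
  motion:
    - {"offset": [0.0135, 0.002, 0.04], "angular": [0, 0, -1.6], "jaw": 0.076}
    - {"offset": [0.027, 0.004, 0.08], "angular": [0, 0, -1.6], "jaw": 0.076}
    - {"offset": [0.027, 0.004, 0.12], "angular": [0, 0, -1.6], "jaw": 0.076}
    - {"offset": [0.027, 0.004, 0.135], "angular": [0, 0, -1.6], "jaw": 0.076}
    - {"offset": [0.027, 0.004, 0.135], "angular": [0, 0, -1.6], "jaw": 0.076}

```text
time_s: 2.08
eef_pos: [645.9, -312.6, 47.2]
ee_rot: [-0.0, 0.988, 0.157, -0.0]
force: [0.4, 0.3, 0.3]
grip_width: 0.889
```

```bash
cat > st.py <<'E'
from h import *
import sys
s=ctrl.sense();q=s['ee_rot'];M=R.from_quat([q[1],q[2],q[3],q[0]]).as_matrix()
print(s['time_s'],s['eef_pos'].round(1),'x-ang',np.degrees(np.arctan2(M[1,0],M[0,0])).round(2),'tilt',M[:,2].round(3),s['force'].round(1),s['grip_width'].round(3),ctrl.tips_ahead)
if len(sys.argv)>3: print('tool shift',tool([float(v) for v in sys.argv[1:4]])[0].round(1))
E
python3 st.py 649 -309 45
```

```text
Traceback (most recent call last):
  File "st.py", line 4, in <module>
    print(s['time_s'],s['eef_pos'].round(1),'x-ang',np.degrees(np.arctan2(M[1,0],M[0,0])).round(2),'tilt',M[:,2].round(3),s['force'].round(1),s['grip_width'].round(3),ctrl.tips_ahead)
                                                                                                                                              ^^^^^^^^^^^^^^^^^^^^^
AttributeError: 'float' object has no attribute 'round'
```

Call:
move_arm:
  motion:
    - {"offset": [0.004, -0.0024, 0.015], "angular": [0, 0, 0], "jaw": 0.076}
    - {"offset": [0.004, -0.0024, 0.025], "angular": [0, 0, 0], "jaw": 0.076}
    - {"offset": [0.004, -0.0024, 0.031], "angular": [0, 0, 0], "jaw": 0.076}
    - {"offset": [0.004, -0.0024, 0.031], "angular": [0, 0, 0], "jaw": 0.076}

```text
time_s: 2.58
eef_pos: [649.1, -308.9, 15.9]
ee_rot: [-0.0, 0.988, 0.157, -0.0]
force: [0.1, -0.3, 0.1]
grip_width: 0.887
```

```bash
sed -i "s/s\['grip_width'\].round(3)/round(s['grip_width'],3)/" st.py; python3 st.py 649 -309 12; python3 -c "
from h import *
cap('wrist','w2')"
```

```text
2.575 [ 649.1 -308.9   15.9] x-ang 18.09 tilt [-0.001  0.    -1.   ] [ 0.1 -0.3  0.1] 0.887 11.0
tool shift [-0.2  0.1  3.9]
```

View pics/w2.png

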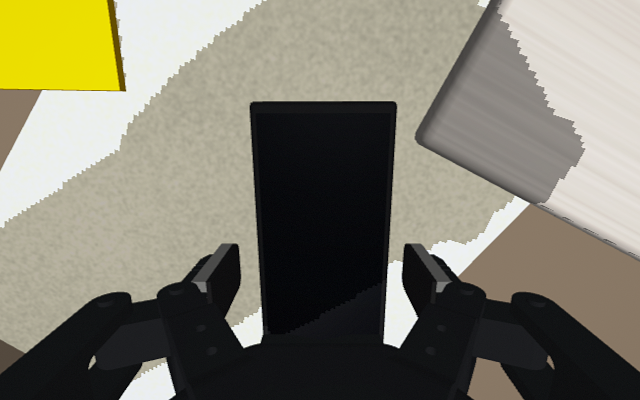

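The phone sits centred between the open fingers, cols 250–395, so I'll feel downwards for the desk.

Call:
move_arm:
  motion:
    - {"offset": [0, 0, 0.002], "angular": [0, 0, 0], "jaw": 0.072}
    - {"offset": [0, 0, 0.004], "angular": [0, 0, 0], "jaw": 0.07}
    - {"offset": [0, 0, 0.004], "angular": [0, 0, 0], "jaw": 0.07}

```text
time_s: 3.0
eef_pos: [649.2, -308.9, 12.1]
ee_rot: [-0.0, 0.988, 0.157, -0.0]
force: [0.2, 0.5, 0.2]
grip_width: 0.819
```

Call:
move_arm:
  motion:
    - {"offset": [0, 0, 0.002], "angular": [0, 0, 0], "jaw": 0.07}
    - {"offset": [0, 0, 0.002], "angular": [0, 0, 0], "jaw": 0.07}

```text
time_s: 3.25
eef_pos: [649.2, -308.9, 10.1]
ee_rot: [-0.0, 0.988, 0.157, -0.0]
force: [0.2, -0.0, -0.0]
grip_width: 0.819
```

Call:
move_arm:
  motion:
    - {"offset": [0, 0, 0.0015], "angular": [0, 0, 0], "jaw": 0.07}
    - {"offset": [0, 0, 0.0015], "angular": [0, 0, 0], "jaw": 0.07}

```text
time_s: 3.5
eef_pos: [649.2, -308.9, 8.6]
ee_rot: [-0.0, 0.988, 0.157, -0.0]
force: [-0.6, -0.5, 1.0]
grip_width: 0.822
```

Call:
move_arm:
  motion:
    - {"offset": [0, 0, 0.0015], "angular": [0, 0, 0], "jaw": 0.07}
    - {"offset": [0, 0, 0.0015], "angular": [0, 0, 0], "jaw": 0.07}

```text
time_s: 3.75
eef_pos: [649.2, -308.8, 7.1]
ee_rot: [-0.0, 0.988, 0.157, -0.0]
force: [-0.5, -0.2, -0.5]
grip_width: 0.824
```

Call:
move_arm:
  motion:
    - {"offset": [0, 0, 0.0015], "angular": [0, 0, 0], "jaw": 0.07}
    - {"offset": [0, 0, 0.0015], "angular": [0, 0, 0], "jaw": 0.07}

```text
time_s: 4.0
eef_pos: [649.2, -308.9, 5.6]
ee_rot: [-0.0, 0.988, 0.157, -0.0]
force: [0.1, 0.0, -0.1]
grip_width: 0.821
```

Call:
move_arm:
  motion:
    - {"offset": [0, 0, 0], "angular": [0, 0, 0], "jaw": 0.066}
    - {"offset": [0, 0, 0], "angular": [0, 0, 0], "jaw": 0.06}
    - {"offset": [0, 0, 0], "angular": [0, 0, 0], "jaw": 0.06}
    - {"offset": [0, 0, 0], "angular": [0, 0, 0], "jaw": 0.06}
  squeeze: 35

```text
time_s: 4.5
eef_pos: [649.5, -309.1, 6.3]
ee_rot: [0.0, 0.988, 0.157, 0.0]
force: [-1.0, -0.0, 4.5]
grip_width: 0.737
```

Call:
move_arm:
  motion:
    - {"offset": [0, 0, -0.005], "angular": [0, 0, 0], "jaw": 0.058}
    - {"offset": [0, 0, -0.015], "angular": [0, 0, 0], "jaw": 0.058}
    - {"offset": [0, 0, -0.035], "angular": [0, 0, 0], "jaw": 0.058}
    - {"offset": [0, 0, -0.08], "angular": [0, 0, 0], "jaw": 0.058}
    - {"offset": [0, 0, -0.125], "angular": [0, 0, 0], "jaw": 0.058}

```text
time_s: 5.12
eef_pos: [649.3, -308.8, 133.5]
ee_rot: [0.0, 0.988, 0.157, 0.0]
force: [-0.5, -0.0, -1.5]
grip_width: 0.736
```

```bash
python3 - <<'E'
from h import *
c=cap('wrist','w3')
E
python3 st.py 502 144 160
```

```text
5.175 [ 651.2 -310.1  141.3] x-ang 18.1 tilt [ 0.01  -0.007 -1.   ] [ 1.2 -0.9  4.3] 0.741 11.0
tool shift [  -0.6 -477.8  -23.2]
```

View pics/w3.png

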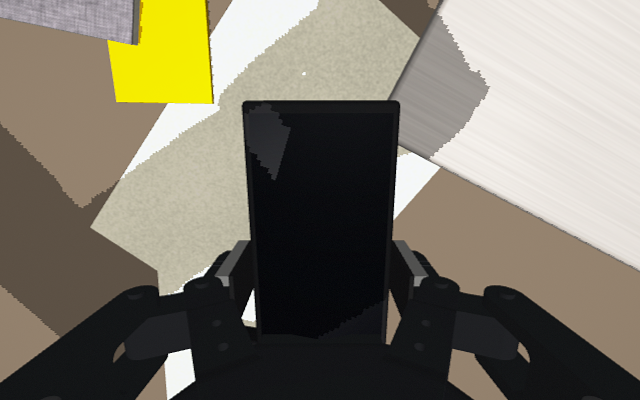

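The phone is gripped squarely and has lifted level, with its front edge at row 102.

Call:
move_arm:
  motion:
    - {"offset": [-0.008, -0.035, -0.01], "angular": [0, 0, 3], "jaw": 0.058}
    - {"offset": [-0.02, -0.085, -0.02], "angular": [0, 0, 8], "jaw": 0.058}
    - {"offset": [-0.032, -0.14, -0.03], "angular": [0, 0, 13], "jaw": 0.058}
    - {"offset": [-0.043, -0.195, -0.03], "angular": [0, 0, 18], "jaw": 0.058}
    - {"offset": [-0.053, -0.245, -0.03], "angular": [0, 0, 21.1], "jaw": 0.058}

```text
time_s: 5.8
eef_pos: [521.9, -90.9, 162.2]
ee_rot: [0.0, 1.0, -0.027, 0.001]
force: [-0.1, 0.5, -1.7]
grip_width: 0.734
```

```bash
python3 st.py 475 30 160;python3 st.py 498 144 160
```

```text
5.8 [521.9 -90.9 162.2] x-ang -3.13 tilt [ 0.002 -0.001 -1.   ] [-0.1  0.5 -1.7] 0.734 11.0
tool shift [ -53.4 -118.2    2. ]
5.8 [521.9 -90.9 162.2] x-ang -3.13 tilt [ 0.002 -0.001 -1.   ] [-0.1  0.5 -1.7] 0.734 11.0
tool shift [ -36.7 -233.3    2. ]
```

Call:
move_arm:
  motion:
    - {"offset": [-0.025, -0.05, 0], "angular": [0, 0, 0], "jaw": 0.058}
    - {"offset": [-0.05, -0.1, 0], "angular": [0, 0, 0], "jaw": 0.058}
    - {"offset": [-0.05, -0.15, 0], "angular": [0, 0, 0], "jaw": 0.058}
    - {"offset": [-0.043, -0.195, 0], "angular": [0, 0, 0], "jaw": 0.058}
    - {"offset": [-0.037, -0.23, 0], "angular": [0, 0, 0], "jaw": 0.058}

```text
time_s: 6.42
eef_pos: [498.2, 141.0, 162.2]
ee_rot: [-0.0, 1.0, -0.026, 0.001]
force: [0.1, -0.6, -2.4]
grip_width: 0.738
```

```bash
python3 - <<'E'
from h import *
import pickle
c=cap('top','t1');d=cap('scene');w=cap('wrist');pickle.dump((c,d,w),open('c1.pkl','wb'))
i=np.hstack([cv2.resize(x,(400,400)) for x in (c['img'][110:250,200:340],w['img'][:,120:520])])
cv2.imwrite('pics/m1.png',i[:,:,::-1])
E
python3 st.py 498 144 160
```

```text
6.575 [498.1 140.3 161.7] x-ang -2.87 tilt [ 0.001  0.    -1.   ] [ 0.6 -0.2 -2.2] 0.736 11.0
tool shift [-0.3 -3.7  1.7]
```

View pics/m1.png

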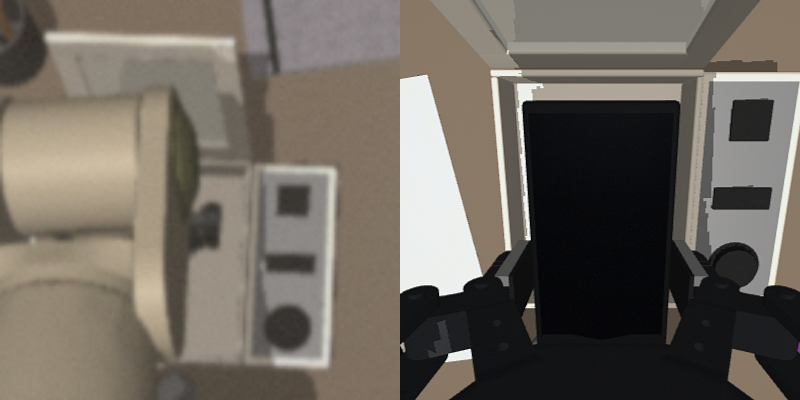

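The held phone is centred over the tray, with its midline near col 601 in the right half, and clear of the lid.

Call:
move_arm:
  motion:
    - {"offset": [0, -0.003, 0.02], "angular": [0, 0, 0], "jaw": 0.058}
    - {"offset": [0, -0.003, 0.05], "angular": [0, 0, 0], "jaw": 0.058}
    - {"offset": [0, -0.003, 0.08], "angular": [0, 0, 0], "jaw": 0.058}
    - {"offset": [0, -0.003, 0.105], "angular": [0, 0, 0], "jaw": 0.058}
    - {"offset": [0, -0.003, 0.118], "angular": [0, 0, 0], "jaw": 0.058}

```text
time_s: 7.2
eef_pos: [498.0, 141.3, 42.4]
ee_rot: [0.0, 1.0, -0.027, -0.0]
force: [-0.3, 0.5, -1.2]
grip_width: 0.735
```

Call:
move_arm:
  motion:
    - {"offset": [0, 0, 0.003], "angular": [0, 0, 0], "jaw": 0.058}
    - {"offset": [0, 0, 0.006], "angular": [0, 0, 0], "jaw": 0.058}
    - {"offset": [0, 0, 0.006], "angular": [0, 0, 0], "jaw": 0.058}

```text
time_s: 7.58
eef_pos: [498.4, 142.1, 37.3]
ee_rot: [-0.0, 1.0, -0.026, 0.0]
force: [-0.4, -0.0, -3.1]
grip_width: 0.737
```

```bash
python3 st.py 498 143 20
python3 - <<'E'
from h import *
import pickle
c,d,w=pickle.load(open('c1.pkl','rb'))
# box height from wrist view: panel far edge corners, crop cols 705,800 row 73 -> full px col-400+120
P=[onz(w,(425,73),z)[:2] for z in (45,50,55,60)];print(np.round(P,1)); print([onz(w,(212,73),z)[:2].round(1) for z in(60,70)])
E
```

```text
7.575 [498.4 142.1  37.3] x-ang -3.01 tilt [ 0.001  0.    -1.   ] [-0.4 -0.  -3.1] 0.737 11.0
tool shift [-0.5 -0.8 17.3]
[[591.9  60. ]
 [591.3  61.6]
 [590.7  63.2]
 [590.1  64.8]]
[array([597.5, 213.6]), array([596.1, 210.3])]
```

Call:
move_arm:
  motion:
    - {"offset": [0, 0, 0.003], "angular": [0, 0, 0], "jaw": 0.058}
    - {"offset": [0, 0, 0.006], "angular": [0, 0, 0], "jaw": 0.058}
    - {"offset": [0, 0, 0.006], "angular": [0, 0, 0], "jaw": 0.058}

```text
time_s: 7.95
eef_pos: [498.0, 142.2, 30.6]
ee_rot: [0.0, 1.0, -0.026, -0.0]
force: [0.2, 0.3, -2.3]
grip_width: 0.732
```

Call:
move_arm:
  motion:
    - {"offset": [0, 0, 0.002], "angular": [0, 0, 0], "jaw": 0.058}
    - {"offset": [0, 0, 0.003], "angular": [0, 0, 0], "jaw": 0.058}

```text
time_s: 8.2
eef_pos: [498.1, 142.2, 27.7]
ee_rot: [-0.0, 1.0, -0.026, -0.0]
force: [0.1, 0.2, -2.5]
grip_width: 0.736
```

Call:
move_arm:
  motion:
    - {"offset": [0, 0, 0.002], "angular": [0, 0, 0], "jaw": 0.058}
    - {"offset": [0, 0, 0.003], "angular": [0, 0, 0], "jaw": 0.058}

```text
time_s: 8.45
eef_pos: [498.1, 142.1, 24.7]
ee_rot: [0.0, 1.0, -0.026, -0.0]
force: [-0.2, 0.2, -2.0]
grip_width: 0.734
```

Call:
move_arm:
  motion:
    - {"offset": [0, 0, 0.002], "angular": [0, 0, 0], "jaw": 0.058}
    - {"offset": [0, 0, 0.002], "angular": [0, 0, 0], "jaw": 0.058}

```text
time_s: 8.7
eef_pos: [498.0, 142.1, 22.6]
ee_rot: [0.0, 1.0, -0.026, -0.0]
force: [-0.7, 0.7, -1.8]
grip_width: 0.733
```

Call:
move_arm:
  motion:
    - {"offset": [0, 0, 0.0015], "angular": [0, 0, 0], "jaw": 0.058}
    - {"offset": [0, 0, 0.0015], "angular": [0, 0, 0], "jaw": 0.058}

```text
time_s: 8.95
eef_pos: [498.2, 142.2, 22.4]
ee_rot: [0.0, 1.0, -0.026, 0.0]
force: [-5.2, -1.4, 10.5]
grip_width: 0.737
```

Call:
move_arm:
  motion:
    - {"offset": [0, 0, 0.001], "angular": [0, 0, 0], "jaw": 0.058}
    - {"offset": [0, 0, 0.001], "angular": [0, 0, 0], "jaw": 0.058}

```text
time_s: 9.2
eef_pos: [498.2, 142.2, 22.3]
ee_rot: [0.0, 1.0, -0.026, 0.0]
force: [-9.5, -1.1, 22.4]
grip_width: 0.736
```

Call:
move_arm:
  motion:
    - {"offset": [0, 0, -0.001], "angular": [0, 0, 0], "jaw": 0.058}
    - {"offset": [0, 0, -0.002], "angular": [0, 0, 0], "jaw": 0.058}
    - {"offset": [0, 0, -0.002], "angular": [0, 0, 0], "jaw": 0.058}

```text
time_s: 9.57
eef_pos: [498.2, 142.2, 22.4]
ee_rot: [-0.0, 1.0, -0.026, 0.0]
force: [-1.2, 0.1, 1.5]
grip_width: 0.736
```

Call:
move_arm:
  motion:
    - {"offset": [0, 0, 0], "angular": [0, 0, 0], "jaw": 0.066}
    - {"offset": [0, 0, 0], "angular": [0, 0, 0], "jaw": 0.072}
    - {"offset": [0, 0, 0], "angular": [0, 0, 0], "jaw": 0.076}
    - {"offset": [0, 0, 0], "angular": [0, 0, 0], "jaw": 0.076}

```text
time_s: 10.07
eef_pos: [498.2, 142.2, 22.3]
ee_rot: [-0.0, 1.0, -0.026, 0.0]
force: [-0.2, 0.0, -0.2]
grip_width: 0.891
```

Call:
move_arm:
  motion:
    - {"offset": [0, 0, -0.005], "angular": [0, 0, 0], "jaw": 0.076}
    - {"offset": [0, 0, -0.02], "angular": [0, 0, 0], "jaw": 0.076}
    - {"offset": [0, 0, -0.05], "angular": [0, 0, 0], "jaw": 0.076}
    - {"offset": [0, 0, -0.09], "angular": [0, 0, 0], "jaw": 0.076}
    - {"offset": [0, 0, -0.13], "angular": [0, 0, 0], "jaw": 0.076}

```text
time_s: 10.7
eef_pos: [498.0, 142.2, 154.7]
ee_rot: [-0.0, 1.0, -0.026, 0.0]
force: [0.4, -0.2, -0.3]
grip_width: 0.89
```

```bash
python3 st.py
python3 - <<'E'
from h import *
w=cap('wrist','w4')
E
```

```text
10.7 [498.  142.2 154.7] x-ang -3.01 tilt [ 0.001  0.    -1.   ] [ 0.4 -0.2 -0.3] 0.89 11.0
```

View pics/w4.png

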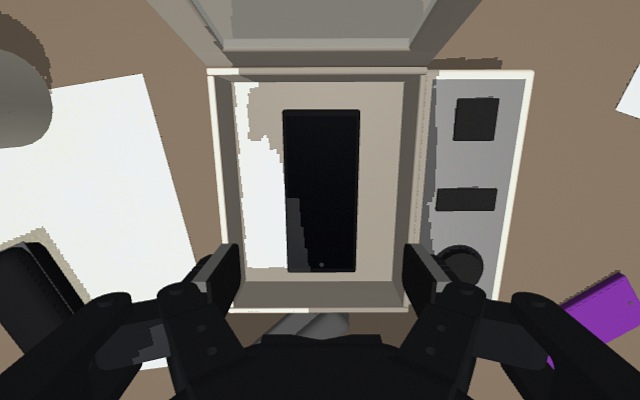

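The phone lies flat in the tray, spanning about (283–360, 110–272), well clear of the walls. Next I'll go up and over the lid.

Call:
move_arm:
  motion:
    - {"offset": [0, 0, -0.045], "angular": [0, 0, 0], "jaw": 0.0}
    - {"offset": [0, 0, -0.09], "angular": [0, 0, 0], "jaw": 0.0}
    - {"offset": [0, 0, -0.135], "angular": [0, 0, 0], "jaw": 0.0}
    - {"offset": [0, 0, -0.175], "angular": [0, 0, 0], "jaw": 0.0}
    - {"offset": [0, 0, -0.18], "angular": [0, 0, 0], "jaw": 0.0}

```text
time_s: 11.38
eef_pos: [498.4, 142.2, 335.7]
ee_rot: [-0.0, 1.0, -0.026, 0.003]
force: [-0.6, 0.4, -0.5]
grip_width: -0.005
```

Call:
move_arm:
  motion:
    - {"offset": [0.045, 0, 0], "angular": [0, 0, 0], "jaw": 0.0}
    - {"offset": [0.09, 0, 0], "angular": [0, 0, 0], "jaw": 0.0}
    - {"offset": [0.14, 0, 0], "angular": [0, 0, 0], "jaw": 0.0}
    - {"offset": [0.18, 0, 0], "angular": [0, 0, 0], "jaw": 0.0}
    - {"offset": [0.19, 0, 0], "angular": [0, 0, 0], "jaw": 0.0}

```text
time_s: 12.0
eef_pos: [689.2, 131.6, 329.6]
ee_rot: [0.0, 1.0, -0.027, -0.002]
force: [0.4, -0.4, 0.2]
grip_width: -0.002
```

```bash
python3 st.py 688 135 225
python3 - <<'E'
from h import *
w=cap('wrist');t=cap('top')
cv2.imwrite('pics/m2.png',np.hstack([cv2.resize(t['img'][80:280,160:360],(400,400)),cv2.resize(w['img'],(400,250),interpolation=cv2.INTER_AREA) if 0 else w['img'][:,120:520]])[:,:,::-1])
E
```

```text
12.0 [689.2 131.6 329.6] x-ang -3.05 tilt [-0.003 -0.    -1.   ] [ 0.4 -0.4  0.2] -0.002 11.0
tool shift [ -1.   -3.3 104.6]
```

View pics/m2.png

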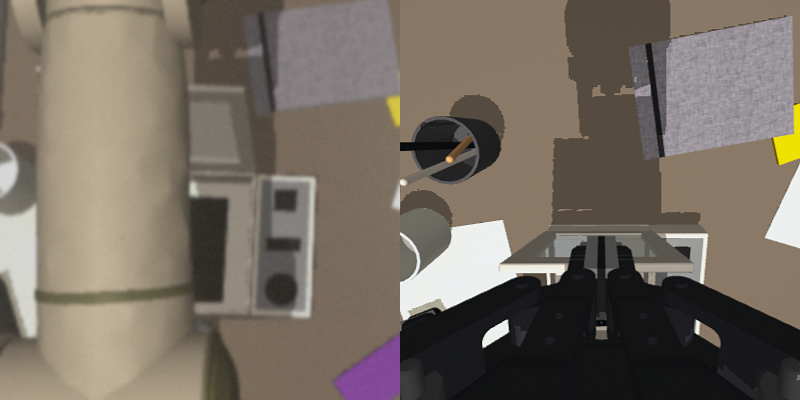

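Run:
```python
from h import *
w=cap('wrist')
for z in (240,246,252):print(z,[onz(w,p,z).round(1)[:2] for p in ((222,263),(412,263),(222,270),(412,270))])
print(proj(w,[[689,131,319],[660,136,246],[640,136,246],[597,139,62]]).round())
```

```text
240 [array([648.3, 211.4]), array([640.3,  63.7]), array([642.3, 212.2]), array([634.3,  63.5])]
246 [array([651.1, 209.2]), array([643.4,  65.4]), array([645.3, 210. ]), array([637.6,  65.3])]
252 [array([654. , 206.9]), array([646.5,  67.2]), array([648.3, 207.7]), array([640.8,  67.1])]
[[323. 252.]
 [318. 247.]
 [319. 272.]
 [319. 236.]]
```

The lid's free edge measures x≈638–650 at z≈243, matching expectation, and the fingers at x=689 clear it behind. I can descend and pull.

Call:
move_arm:
  motion:
    - {"offset": [0, -0.003, 0.03], "angular": [0, 0, 0], "jaw": 0.0}
    - {"offset": [0, -0.003, 0.06], "angular": [0, 0, 0], "jaw": 0.0}
    - {"offset": [0, -0.003, 0.09], "angular": [0, 0, 0], "jaw": 0.0}
    - {"offset": [0, -0.003, 0.105], "angular": [0, 0, 0], "jaw": 0.0}
    - {"offset": [0, -0.003, 0.105], "angular": [0, 0, 0], "jaw": 0.0}

```text
time_s: 12.78
eef_pos: [687.5, 135.3, 227.2]
ee_rot: [0.0, 1.0, -0.026, -0.001]
force: [0.0, 0.0, 0.5]
grip_width: 0.001
```

Call:
move_arm:
  motion:
    - {"offset": [-0.01, 0, 0], "angular": [0, 0, 0], "jaw": 0.0}
    - {"offset": [-0.02, 0, 0], "angular": [0, 0, 0], "jaw": 0.0}
    - {"offset": [-0.03, 0, 0], "angular": [0, 0, 0], "jaw": 0.0}
    - {"offset": [-0.04, 0, 0], "angular": [0, 0, 0], "jaw": 0.0}
    - {"offset": [-0.05, 0, 0], "angular": [0, 0, 0], "jaw": 0.0}

```text
time_s: 13.4
eef_pos: [638.3, 137.8, 229.3]
ee_rot: [-0.0, 1.0, -0.026, 0.002]
force: [1.0, 0.0, 1.0]
grip_width: -0.003
```

Call:
move_arm:
  motion:
    - {"offset": [-0.01, 0, 0], "angular": [0, 0, 0], "jaw": 0.0}
    - {"offset": [-0.02, 0, 0], "angular": [0, 0, 0], "jaw": 0.0}
    - {"offset": [-0.03, 0, 0], "angular": [0, 0, 0], "jaw": 0.0}
    - {"offset": [-0.04, 0, 0], "angular": [0, 0, 0], "jaw": 0.0}
    - {"offset": [-0.05, 0, 0], "angular": [0, 0, 0], "jaw": 0.0}

```text
time_s: 14.02
eef_pos: [587.5, 140.5, 227.3]
ee_rot: [-0.0, 1.0, -0.026, -0.0]
force: [0.1, 0.1, -0.5]
grip_width: -0.002
```

```bash
python3 st.py
```

```text
14.025 [587.5 140.5 227.3] x-ang -3.01 tilt [-0.  0. -1.] [ 0.1  0.1 -0.5] -0.002 11.0
```

Call:
move_arm:
  motion:
    - {"offset": [0.01, 0, -0.01], "angular": [0, 0, 0], "jaw": 0.0}
    - {"offset": [0.01, 0, -0.02], "angular": [0, 0, 0], "jaw": 0.0}
    - {"offset": [0.01, 0, -0.02], "angular": [0, 0, 0], "jaw": 0.0}
    - {"offset": [0.01, 0, -0.02], "angular": [0, 0, 0], "jaw": 0.0}
    - {"offset": [0.01, 0, -0.02], "angular": [0, 0, 0], "jaw": 0.0}

```text
time_s: 14.65
eef_pos: [597.9, 139.9, 246.9]
ee_rot: [0.0, 1.0, -0.026, -0.0]
force: [-0.5, 0.9, -0.7]
grip_width: 0.002
```

Call:
move_arm:
  motion:
    - {"offset": [0, 0, 0], "angular": [0, 0, 0], "jaw": 0.0}
    - {"offset": [0, 0, 0], "angular": [0, 0, 0], "jaw": 0.0}
    - {"offset": [0, 0, 0], "angular": [0, 0, 0], "jaw": 0.0}
    - {"offset": [0, 0, 0], "angular": [0, 0, 0], "jaw": 0.0}
    - {"offset": [0, 0, 0], "angular": [0, 0, 0], "jaw": 0.0}

```text
time_s: 15.28
eef_pos: [598.2, 139.9, 247.3]
ee_rot: [-0.0, 1.0, -0.026, -0.0]
force: [0.2, 0.1, 0.1]
grip_width: 0.001
```

```bash
python3 st.py 437 33 140
python3 - <<'E'
from h import *
s=cap('scene');t=cap('top')
cv2.imwrite('pics/m3.png',np.hstack([cv2.resize(t['img'][100:250,190:340],(400,400)),cv2.resize(s['img'][150:280,290:420],(400,400))])[:,:,::-1])
E
```

```text
15.275 [598.2 139.9 247.3] x-ang -3.01 tilt [-0.  0. -1.] [0.2 0.1 0.1] 0.001 11.0
tool shift [-155.3  115.2  107.3]
```

View pics/m3.png

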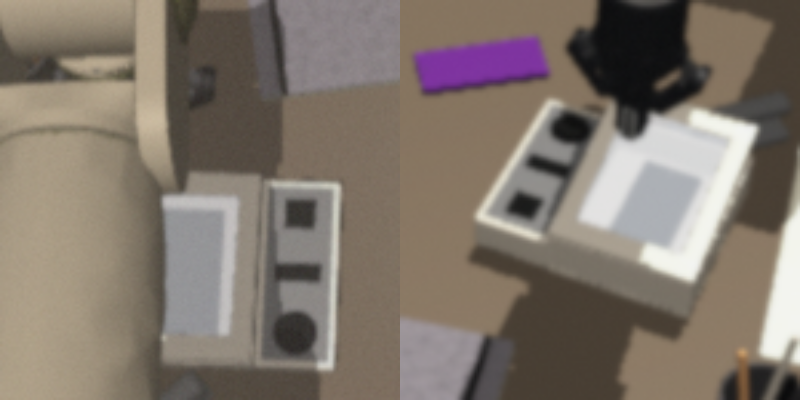

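The lid lies level and shut in both views. The round key is at about (293,333) in the left half, so I'll go there.

Call:
move_arm:
  motion:
    - {"offset": [-0.031, 0.023, 0.01], "angular": [0, 0, 0], "jaw": 0.0}
    - {"offset": [-0.07, 0.052, 0.03], "angular": [0, 0, 0], "jaw": 0.0}
    - {"offset": [-0.11, 0.081, 0.05], "angular": [0, 0, 0], "jaw": 0.0}
    - {"offset": [-0.145, 0.108, 0.08], "angular": [0, 0, 0], "jaw": 0.0}
    - {"offset": [-0.156, 0.115, 0.11], "angular": [0, 0, 0], "jaw": 0.0}

```text
time_s: 16.0
eef_pos: [434.9, 32.4, 136.9]
ee_rot: [0.0, 1.0, -0.027, 0.0]
force: [0.6, -0.1, -0.7]
grip_width: -0.002
```

Call:
move_arm:
  motion:
    - {"offset": [0, 0, 0.02], "angular": [0, 0, 0], "jaw": 0.0}
    - {"offset": [0, 0, 0.04], "angular": [0, 0, 0], "jaw": 0.0}
    - {"offset": [0, 0, 0.054], "angular": [0, 0, 0], "jaw": 0.0}
    - {"offset": [0, 0, 0.054], "angular": [0, 0, 0], "jaw": 0.0}

```text
time_s: 16.5
eef_pos: [436.0, 33.3, 82.8]
ee_rot: [-0.0, 1.0, -0.026, -0.001]
force: [-0.4, -0.0, 0.3]
grip_width: -0.002
```

```bash
python3 st.py 436 33 72
python3 - <<'E'
from h import *
w=cap('wrist');print(proj(w,[[436,33,57],[496,29.5,54.5]]).round());cv2.imwrite('pics/w5.png',w['img'][:,:,::-1])
E
```

```text
16.5 [436.   33.3  82.8] x-ang -3.01 tilt [-0.001  0.    -1.   ] [-0.4 -0.   0.3] -0.002 11.0
tool shift [ 0.   0.3 10.8]
[[322. 242.]
 [323. 128.]]
```

View pics/w5.png

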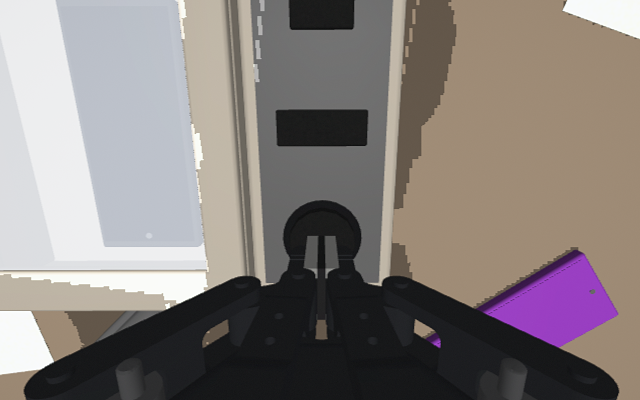

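The fingertips are centred over the round key at (322,238). The bar key is seen at (322,128), matching the prediction of (323,128). Now I'll feel down.

Call:
move_arm:
  motion:
    - {"offset": [0, 0, 0.004], "angular": [0, 0, 0], "jaw": 0.0}
    - {"offset": [0, 0, 0.008], "angular": [0, 0, 0], "jaw": 0.0}
    - {"offset": [0, 0, 0.008], "angular": [0, 0, 0], "jaw": 0.0}

```text
time_s: 16.92
eef_pos: [436.3, 33.3, 75.2]
ee_rot: [-0.0, 1.0, -0.026, -0.0]
force: [0.7, 0.0, 1.1]
grip_width: -0.0
```

Call:
move_arm:
  motion:
    - {"offset": [0, 0, 0.001], "angular": [0, 0, 0], "jaw": 0.0}
    - {"offset": [0, 0, 0.002], "angular": [0, 0, 0], "jaw": 0.0}
    - {"offset": [0, 0, 0.002], "angular": [0, 0, 0], "jaw": 0.0}

```text
time_s: 17.3
eef_pos: [436.3, 33.2, 73.3]
ee_rot: [-0.0, 1.0, -0.026, -0.0]
force: [-0.6, 0.2, 0.3]
grip_width: 0.005
```

Call:
move_arm:
  motion:
    - {"offset": [0, 0, 0.001], "angular": [0, 0, 0], "jaw": 0.0}
    - {"offset": [0, 0, 0.001], "angular": [0, 0, 0], "jaw": 0.0}

```text
time_s: 17.55
eef_pos: [436.3, 33.3, 72.2]
ee_rot: [-0.0, 1.0, -0.026, -0.0]
force: [-0.6, 0.1, -0.4]
grip_width: -0.003
```

Call:
move_arm:
  motion:
    - {"offset": [0, 0, 0.001], "angular": [0, 0, 0], "jaw": 0.0}
    - {"offset": [0, 0, 0.001], "angular": [0, 0, 0], "jaw": 0.0}

```text
time_s: 17.8
eef_pos: [436.3, 33.3, 71.2]
ee_rot: [-0.0, 1.0, -0.026, -0.0]
force: [-0.6, -0.3, 0.4]
grip_width: 0.001
```

Call:
move_arm:
  motion:
    - {"offset": [0, 0, 0.001], "angular": [0, 0, 0], "jaw": 0.0}
    - {"offset": [0, 0, 0.001], "angular": [0, 0, 0], "jaw": 0.0}

```text
time_s: 18.05
eef_pos: [436.3, 33.3, 70.2]
ee_rot: [-0.0, 1.0, -0.026, -0.0]
force: [0.1, 0.3, -0.4]
grip_width: -0.002
```

Call:
move_arm:
  motion:
    - {"offset": [0, 0, 0.001], "angular": [0, 0, 0], "jaw": 0.0}
    - {"offset": [0, 0, 0.001], "angular": [0, 0, 0], "jaw": 0.0}

```text
time_s: 18.3
eef_pos: [436.4, 33.2, 69.4]
ee_rot: [0.0, 1.0, -0.026, 0.0]
force: [-0.7, -0.7, 2.5]
grip_width: -0.001
```

Call:
move_arm:
  motion:
    - {"offset": [0, 0, 0.0008], "angular": [0, 0, 0], "jaw": 0.0}
    - {"offset": [0, 0, 0.0008], "angular": [0, 0, 0], "jaw": 0.0}

```text
time_s: 18.55
eef_pos: [436.4, 33.2, 68.9]
ee_rot: [0.0, 1.0, -0.026, 0.0]
force: [-2.2, 0.7, 8.5]
grip_width: 0.001
```

Call:
move_arm:
  motion:
    - {"offset": [0, 0, 0.0007], "angular": [0, 0, 0], "jaw": 0.0}
    - {"offset": [0, 0, 0.0007], "angular": [0, 0, 0], "jaw": 0.0}
    - {"offset": [0, 0, 0.0007], "angular": [0, 0, 0], "jaw": 0.0}

```text
time_s: 18.92
eef_pos: [436.4, 33.2, 68.4]
ee_rot: [0.0, 1.0, -0.026, 0.0]
force: [-3.6, 1.0, 12.0]
grip_width: 0.0
```

Now hold at about 12–13 N for about 2 s.

Call:
move_arm:
  motion:
    - {"offset": [0, 0, 0.0002], "angular": [0, 0, 0], "jaw": 0.0}
    - {"offset": [0, 0, 0.0002], "angular": [0, 0, 0], "jaw": 0.0}
    - {"offset": [0, 0, 0.0002], "angular": [0, 0, 0], "jaw": 0.0}
    - {"offset": [0, 0, 0.0002], "angular": [0, 0, 0], "jaw": 0.0}
    - {"offset": [0, 0, 0.0002], "angular": [0, 0, 0], "jaw": 0.0}

```text
time_s: 19.55
eef_pos: [436.5, 33.2, 68.3]
ee_rot: [0.0, 1.0, -0.026, 0.0]
force: [-3.9, 0.3, 13.1]
grip_width: 0.0
```

Call:
move_arm:
  motion:
    - {"offset": [0, 0, 0], "angular": [0, 0, 0], "jaw": 0.0}
    - {"offset": [0, 0, 0], "angular": [0, 0, 0], "jaw": 0.0}
    - {"offset": [0, 0, 0], "angular": [0, 0, 0], "jaw": 0.0}
    - {"offset": [0, 0, 0], "angular": [0, 0, 0], "jaw": 0.0}
    - {"offset": [0, 0, 0], "angular": [0, 0, 0], "jaw": 0.0}

```text
time_s: 20.18
eef_pos: [436.5, 33.2, 68.3]
ee_rot: [0.0, 1.0, -0.026, 0.0]
force: [-3.6, -0.4, 12.5]
grip_width: 0.002
```

Call:
move_arm:
  motion:
    - {"offset": [0, 0, 0], "angular": [0, 0, 0], "jaw": 0.0}
    - {"offset": [0, 0, 0], "angular": [0, 0, 0], "jaw": 0.0}
    - {"offset": [0, 0, 0], "angular": [0, 0, 0], "jaw": 0.0}
    - {"offset": [0, 0, 0], "angular": [0, 0, 0], "jaw": 0.0}
    - {"offset": [0, 0, 0], "angular": [0, 0, 0], "jaw": 0.0}

```text
time_s: 20.8
eef_pos: [436.5, 33.2, 68.4]
ee_rot: [0.0, 1.0, -0.026, 0.0]
force: [-4.6, -0.4, 13.8]
grip_width: 0.003
```

Call:
move_arm:
  motion:
    - {"offset": [0, 0, -0.004], "angular": [0, 0, 0], "jaw": 0.0}
    - {"offset": [0, 0, -0.02], "angular": [0, 0, 0], "jaw": 0.0}
    - {"offset": [0, 0, -0.06], "angular": [0, 0, 0], "jaw": 0.0}
    - {"offset": [0, 0, -0.1], "angular": [0, 0, 0], "jaw": 0.0}
    - {"offset": [0, 0, -0.1], "angular": [0, 0, 0], "jaw": 0.0}

```text
time_s: 21.42
eef_pos: [437.5, 33.1, 169.8]
ee_rot: [0.0, 1.0, -0.026, 0.003]
force: [-0.5, -0.1, 0.2]
grip_width: -0.001
```

```bash
python3 st.py
python3 - <<'E'
from h import *
s=cap('scene');import pickle
a,b=pickle.load(open('c0.pkl','rb'))
cv2.imwrite('pics/m4.png',s['img'][60:330,60:560][:,:,::-1])
E
```

```text
21.425 [437.5  33.1 169.8] x-ang -3.01 tilt [ 0.005 -0.001 -1.   ] [-0.5 -0.1  0.2] -0.001 11.0
```

Run:
```python
from h import *
import pickle
a,b=pickle.load(open('c0.pkl','rb'));s=cap('scene')
d=(cv2.absdiff(cv2.GaussianBlur(a['img'],(5,5),0),cv2.GaussianBlur(s['img'],(5,5),0)).max(2)>45).astype(np.uint8)
n,_,st,ce=cv2.connectedComponentsWithStats(d)
print([(st[i].tolist(),ce[i].round().tolist()) for i in range(1,n) if st[i][4]>60])
ctrl.finish_job()
```

```text
[([208, 0, 9, 9, 64], [212.0, 3.0]), ([303, 0, 42, 19, 447], [322.0, 7.0]), ([353, 0, 56, 75, 1561], [382.0, 33.0]), ([430, 0, 45, 19, 317], [453.0, 9.0]), ([212, 18, 42, 45, 733], [234.0, 41.0]), ([329, 49, 39, 58, 811], [348.0, 83.0]), ([430, 65, 22, 34, 165], [436.0, 87.0]), ([391, 69, 36, 21, 512], [408.0, 80.0]), ([361, 73, 11, 11, 66], [367.0, 78.0]), ([359, 76, 30, 45, 722], [377.0, 99.0]), ([397, 91, 65, 34, 696], [433.0, 110.0]), ([325, 99, 17, 12, 102], [333.0, 105.0]), ([343, 115, 12, 7, 64], [348.0, 118.0]), ([328, 119, 36, 42, 591], [343.0, 144.0]), ([362, 122, 15, 20, 219], [369.0, 133.0]), ([199, 128, 145, 77, 4052], [277.0, 164.0]), ([369, 129, 74, 61, 2181], [407.0, 161.0]), ([356, 151, 20, 18, 187], [367.0, 160.0]), ([302, 183, 58, 51, 895], [331.0, 207.0]), ([359, 188, 46, 24, 622], [382.0, 199.0]), ([404, 198, 11, 11, 61], [409.0, 203.0]), ([206, 200, 30, 37, 789], [221.0, 218.0]), ([339, 203, 47, 39, 869], [365.0, 222.0]), ([320, 247, 58, 39, 1334], [349.0, 265.0])]
the job is handed in; nothing more can be done
```

I put the phone in the lock box, shut the lid and held the round key down. The job is handed in at about 21 s of the 72 s allowed, with no verdict reported.

- **Phone:** I lowered it by feel until it touched the tray floor, which briefly read about 22 N, then released it. A wrist picture showed it flat and clear of the walls.
- **Lid:** I pushed it forward from behind and let it fall. Both camera views showed it level and shut before I pressed the key.
- **Round key:** I held it at about 12–14 N for roughly 2 s, against the 8 N needed and the 30 N limit. The bar and square keys were not touched. The gripper then backed off about 100 mm, and the wrist force read near zero.

**Not confirmed:** my picture limit ran out before the last view. I compared first and last scene images by number instead. They differ at the phone's old spot, the box, and the arm and its shadow. The shadow patches also cover part of the area near the power bank and stapler, so that comparison doesn't prove those two stayed still, but the gripper never went low near either of them.

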